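# Swing a batten behind the post into the drilling jig

### The job

Push the loose wooden batten into the bay of the drilling jig with your fingertips: work its red end in behind the steel post first, then push the plain end in, until the batten lies between the two cheeks with its long side flush against the back fence. Keep it flat on the bench all the way, never lifting it, and leave the other things on the bench where they are.

Things in the scene. Friction and masses are not known exactly. Their poses are not given: they have to be found in the camera images.
- jig: Jig fixed to the bench: plywood back fence (308 mm long, 24 thick) with a dark wooden cheek at each end, all 45 mm high, no base plate. Origin on the bench at the middle of the fence's front face; +x points into the fence, roughly away from the robot, +y along it to the left. Cheeks: inner faces at y = +/-132 mm, 22 mm thick, reaching forward to x = -40 mm. The bay between them is open toward -x.
- post: Fixed upright steel post, 16 mm in diameter, with an orange cap (20 mm across), 62 mm high in all. Origin at the middle of its foot on the bench. It stands near the bay's right end, its axis 74 mm in front of the fence's front face, at jig y from -85 to -65 mm, so 66 mm are free between post and fence.
- batten: Loose planed timber batten, 36 mm wide (its x), 240 long (its y), 30 high, about 0.25 kg, lying flat in front of the jig, left of the post; a few newtons slide it. Origin at the centre of its underside. Its -y end, to the robot's right, is painted red over the last 30 mm; its +y end is plain.
- red_end (a point): Centre of the batten's red end face (batten y = -120 mm, 15 mm above its underside).
- plain_end (a point): Centre of the batten's plain end face (batten y = +120 mm, 15 mm above its underside).
- spring_clamp: Bystander: metal spring clamp lying flat, 117x191x30 mm, at the right of the work. Origin at the centre of its underside.
- screw_jar: Bystander: clear jar with a red lid, 62 mm across, 86 mm high, at the right of the jig. Origin at the centre of its underside.
- hammer: Bystander: hammer with a wooden handle lying flat, 119x285x26 mm, at the left of the work. Origin at the centre of its underside.
- butt_hinge: Bystander: flat steel butt hinge with screw holes, 72x93x9 mm, lying at the left of the jig. Origin at the centre of its underside.
Mind the look-alikes: they are no part of the job. What is shaped like the batten but blue is not meant.

How it is judged:
On the way:
1. the red end has gone in behind the post while the plain end is still out in front of the bay (y of red_end in the frame of post below -0.005 m and x of red_end in the frame of post above 0.015 m and x of plain_end in the frame of jig below -0.045 m), for 0.05 s.
At the end, for the whole second after the job is handed in: The batten lies flat and still on the bench inside the bay, between the cheeks and with its red end behind the post; its long side touches the fence (centre within 5.5 mm of flush, parallel within 0.04 rad) (x of batten in the frame of jig above -0.0235 m and angle between the y axis of batten and the y axis of jig, either way round below 0.04 rad and y of red_end in the frame of jig between -0.138 and -0.1 m and height (world z) of batten below 0.006 m and angle between batten's own z axis and vertical below 0.06 rad and linear speed of batten below 0.02 m/s).
It fails at once if the batten is lifted off the bench or tipped (height (world z) of batten above 0.012 m or angle between batten's own z axis and vertical above 0.15 rad).
It fails at once if the spring clamp is moved (distance of spring_clamp from where it was at the start of the episode above 0.02 m).
It fails at once if the screw jar is moved (distance of screw_jar from where it was at the start of the episode above 0.02 m).
It fails at once if the hammer is moved (distance of hammer from where it was at the start of the episode above 0.02 m).
It fails at once if the butt hinge is moved (distance of butt_hinge from where it was at the start of the episode above 0.02 m).
It also fails if it takes over 51 s, if anything falls off the work surface, if the arm or the gripper's body presses on something with over 40 N, if the wrist force passes 120 N, or if a joint passes its speed limit or range.

### The arm

A 6-joint arm with a two-finger parallel gripper is mounted at the origin on a cart in front of the work surface, level with it; the furniture and walls round the work are solid. World frame = base frame: x ahead of the robot, y to its left, z up, the work surface at z = 0. Lengths are in m, angles in rad, forces in N, time in s.
With the tool pointing down it reaches from about 0.325 to 0.875 m from the base axis. Payload 4.4 kg.
Tool frame: the origin (TCP) lies midway between the tips of the shut fingers; the grasp point (between the pads) lies 19 mm behind it; z points along the fingers, y is the line along which they close (so a half turn about z gives the same grasp; the last joint's range is limited). The gripper opens to 85 mm and grips with 20 to 120 N. Pads are 22 mm wide; open, the fingers measure 114 mm over their backs; the gripper's body (76 mm by 85 mm) begins 54 mm behind the grasp point. The pads swing forward as they close: fully open they stand 13 mm farther back than shut.
Start: joints at [1.032, 0.207, 1.542, -0, 1.393, -0.15], TCP at [0.217, 0.532, 0.231] pointing down, gripper open.
Joint ranges: [-2.73, 2.73], [-0.86, 2.22], [0.23, 2.46], [-1.11, 4.25], [0.08, 2.63], [-2.82, 2.82]. Speed limits (rad/s): [2.79, 2.79, 3.14, 3.14, 3.14, 3.14].

### API

Orientations are given as a unit quaternion [x, y, z, w].
In Python, from rig import manip, fingers, telemetry, eyes gives the robot as it stands. The module is installed in compiled form; this text tells all that it offers. Calls block until the motion is done:
- manip.reach(position, orientation): joint-space move of the TCP to a pose.
- manip.move_straight(position, speed=0.15, ori=None): straight line of the TCP; ori=None keeps the orientation; speed is the mean speed in m/s.
- manip.move_j(angles): joint-space move.
- fingers.command_gripper(opening): opening from 0.0 (shut) to 1.0 (fully open); the grip force is fixed at half the most; returns when the fingers have stopped.
- manip.dwell(seconds).
- manip.solve_ik(position, orientation): joint angles nearest the present ones, or None.
- telemetry.sense(): the state.
- eyes.grab_frame(name): name is "side" or "top" or "wrist"; returns a dict with "color" (400x640x3 uint8, red, green, blue), "z_map" (400x640 float32, m along the optical axis (not along the pixel's ray), 0 where there is no reading), "camera_matrix" (3x3 intrinsics, pixels), "origin" and "rotation" of the camera in the world; the wrist camera has in their place "tool_from_camera" (4x4, takes a point from camera to tool coordinates, whose origin is the TCP and whose axes are the flange's). Camera axes: x right, y up, looking along -z (the intrinsics and any distortion apply to the point x, -y, -z); pixel columns grow to the right and rows downward; lengths in m; the calibration is good to about 2 mm. A picture is of the moment at which its call begins: read the wrist's pose just before it.
A pose or a line that the arm cannot do raises manip.Unreachable and nothing moves.
- manip.close_job(): hands the job in; it is judged then, once.
The state is a dict: "time": time; "joint_positions": joint angles; "joint_vel": joint speeds; "joint_efforts": joint torques, N m; "position": TCP position; "tool_rot": TCP orientation; "contact_force": force on the tool from outside, world axes, zero at the start; "moment": the same for the moment, N m; "grip_width": opening from 0.0 (shut) to 1.0 (fully open); "gripper_force": force on a finger pad.
Only numpy, scipy, OpenCV 4.12 (cv2) and the standard library are available. Lean on these libraries where they do the work, as an engineer would, in place of code of your own. Each camera call takes 0.05 s, during which the arm holds its last target. There are 200 camera calls.

## Working session

There is one attempt and no reset: what is moved stays moved. The work goes in short steps, each a Python script; the robot and the scene stay as the last script left them, time stands still between calls to the robot, and variables do not carry over. Pictures are saved under pics/ and viewed, at most 10 in all, crops included, and the job is handed in when it is done.

```bash
mkdir -p pics; cat > h.py <<'E'
import numpy as np, cv2
from rig import manip, fingers, telemetry, eyes
def px2w(f,u,v,z):
    """pixel -> world at height z"""
    K=f["camera_matrix"]; R=np.array(f["rotation"]); o=np.array(f["origin"])
    if R.shape!=(3,3):
        from scipy.spatial.transform import Rotation as Ro; R=Ro.from_quat(R).as_matrix()
    d=R@np.array([(u-K[0,2])/K[0,0],-(v-K[1,2])/K[1,1],-1.0])
    return o+d*(z-o[2])/d[2]
def save(f,n): cv2.imwrite("pics/"+n,f["color"][:,:,::-1])
E
python3 - <<'E'
from h import *
f=eyes.grab_frame("top"); save(f,"top0.png"); print({k:v for k,v in f.items() if k not in("color","z_map")})
np.savez("top0.npz",**f)
s=telemetry.sense(); print(s["time"],s["position"],s["tool_rot"],s["grip_width"],s["contact_force"])
E
```

```text
{'camera_matrix': array([[471.70676501,   0.        , 315.9006023 ],
       [  0.        , 471.70676501, 194.3034649 ],
       [  0.        ,   0.        ,   1.        ]]), 'origin': array([0.34818474, 0.04353688, 1.5983008 ]), 'rotation': array([-0.03801536,  0.03089995,  0.71686801, -0.69548565])}
0.05 [0.21705003 0.53163642 0.230121  ] [ 1.92693571e-01  9.81258293e-01 -1.08878075e-03 -4.04633950e-04] 0.9963613155521317 [-0.16250601 -0.29979281 -0.52088038]
```

View pics/top0.png

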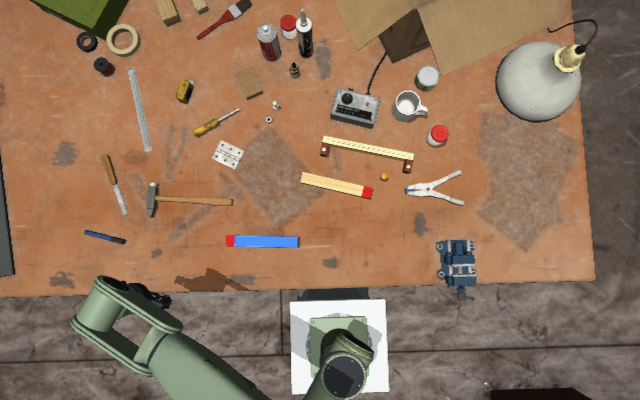

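The picture shows the jig at (368,148), the post's orange cap at (384,177), and the batten from (302,178) to (372,192) with its red end on the right. The blue look-alike is at (262,241). I'll enlarge it.

```bash
python3 - <<'E'
import numpy as np,cv2
c=np.load("top0.npz")["color"][120:220,290:420,::-1]
cv2.imwrite("pics/c0.png",cv2.resize(c,None,fx=6,fy=6,interpolation=cv2.INTER_CUBIC))
E
```

```text
(no output)
```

View pics/c0.png

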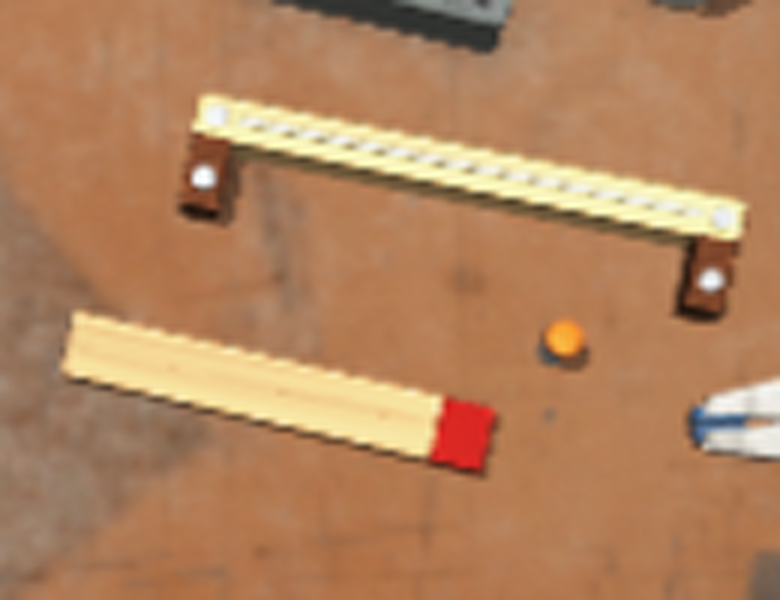

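The enlarged crop gives these corners:
- **Fence top:** (200,95), (746,202), (742,238), (193,133).
- **Batten top:** (75,313), (497,405), (485,470), (65,375).
- **Cap:** (565,338).

```bash
cat > meas.py <<'E'
from h import *
f=dict(np.load("top0.npz"))
P=lambda x,y,z: px2w(f,290+(x+.5)/6-.5,120+(y+.5)/6-.5,z)[:2]
bl,br,fr,fl=[P(*p,.045) for p in[(200,95),(746,202),(742,238),(193,133)]]
print("fence len",np.linalg.norm(bl-br),np.linalg.norm(fl-fr),"thick",np.linalg.norm(bl-fl),np.linalg.norm(br-fr))
c=(bl+br+fr+fl)/4; y=(bl-br)+(fl-fr); y/=np.linalg.norm(y); x=np.array([y[1],-y[0]])
J=c-x*.012
print("J",J,"yaw",np.arctan2(x[1],x[0]))
tj=lambda p:np.array([(p-J)@x,(p-J)@y])
print("post",P(565,338,.062),tj(P(565,338,.062)))
B=[P(*p,.03) for p in[(75,313),(497,405),(485,470),(65,375)]]
print("batten corners jig",[tj(b).round(4) for b in B],"L",np.linalg.norm(B[0]-B[1]),"W",np.linalg.norm(B[0]-B[3]),np.linalg.norm(B[1]-B[2]))
for n,p in dict(cheekL=(180,210),cheekR=(725,318),clamp=(690,425)).items(): print(n,tj(P(*p,.045 if 'ch' in n else .02)))
for n,p in dict(hinge=(243,155),hammerhead=(152,200),handle=(232,202),jar=(440,135),clamp=(463,205)).items(): print(n,tj(px2w(f,*p,.02)[:2]))
E
python3 meas.py
```

```text
fence len 0.30894531353169036 0.30997492886524886 thick 0.02189264304562217 0.02038004564647824
J [ 0.64053141 -0.11824918] yaw -0.22652064826795396
post [ 0.55237312 -0.1674544 ] [-0.07485526 -0.06774754]
batten corners jig [array([-0.109 ,  0.2001]), array([-0.1141, -0.0408]), array([-0.1511, -0.041 ]), array([-0.1443,  0.1986])] L 0.24093894567911817 W 0.03536886794219732 0.03701689187635419
cheekL [-0.04299955  0.1531916 ]
cheekR [-0.04403938 -0.15409683]
clamp [-0.1028599  -0.14955221]
hinge [-0.09023905  0.40903846]
hammerhead [-0.29999526  0.67830456]
handle [-0.25399952  0.41172863]
jar [ 0.10656424 -0.23360178]
clamp [-0.11323746 -0.34939763]
```

```bash
cat >> h.py <<'E'
J=np.array([0.64053,-0.11825]); YAW=-0.2265
RJ=np.array([[np.cos(YAW),-np.sin(YAW)],[np.sin(YAW),np.cos(YAW)]])
def W(x,y,z): return [*(J+RJ@[x,y]),z]
def Q(phi): # phi: angle of tool y in jig frame from jig +y
    phi=(phi+np.pi/2+YAW+np.pi/2)%(2*np.pi)-0; a=phi/2
    return [np.cos(a),np.sin(a),0,0]
def off(c,th,b): # batten centre/heading, offset in batten frame -> jig
    return np.array(c)+np.array([[np.cos(th),-np.sin(th)],[np.sin(th),np.cos(th)]])@b
def tj(p): return RJ.T@(np.array(p)[:2]-J)
def look(n,view=True):
    f=eyes.grab_frame("top"); np.savez(n+".npz",**f)
    c=f["color"][120:220,290:420,::-1]
    if view: cv2.imwrite("pics/"+n+".png",cv2.resize(c,None,fx=6,fy=6,interpolation=cv2.INTER_CUBIC))
def st(): s=telemetry.sense(); print(round(s["time"],2),tj(s["position"]).round(4),s["position"][2].round(4),"F",s["contact_force"].round(1))
E
python3 - <<'E'
from h import *
c0,t0=np.array([-.1297,.079]),-.022
c1,t1=np.array([-.0825,.0745]),.30
p=off(c0,t0,[-.029-.03,0])
manip.reach(W(*p,.12),Q(t0)); st()
manip.move_straight(W(*p,.0),.12); st()
for k in np.linspace(0,1,6):
    t=t0+k*(t1-t0); p=off(c0+k*(c1-c0),t,[-.029,0])
    manip.move_straight(W(*p,.0),.06,Q(t)); st()
look("a1")
E
```

```text
2.2 [-0.1886  0.0809] 0.1202 F [0.1 0.4 0.4]
3.35 [-0.1879  0.0804] 0.0007 F [ 0.2  0.  -0.8]
4.0 [-0.1586  0.0796] -0.0001 F [-0.   0.1 -0.3]
4.32 [-0.1493  0.0769] -0.0001 F [0.1 0.  0.4]
4.63 [-0.1397  0.0741] -0.0 F [-0.1 -0.4 -0.2]
4.95 [-0.1299  0.0714] 0.0 F [-0.9 -0.3  0.3]
5.27 [-0.1201  0.0687] 0.0 F [-0.2  0.7 -0.9]
5.59 [-0.1102  0.066 ] 0.0 F [ 0.4 -0.2  1. ]
```

View pics/a1.png

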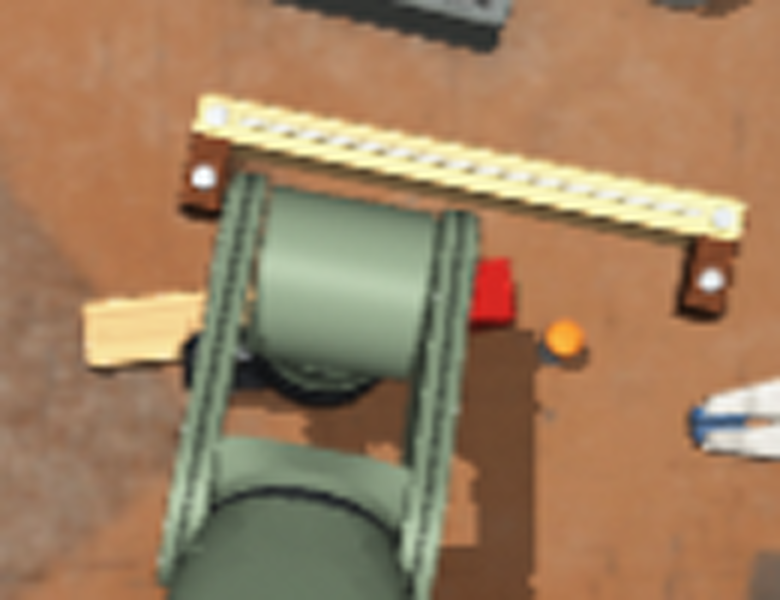

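The batten followed the push. Its plain end corners are at (84,305) and (90,368), and its red end corners at (511,257) and (515,322), up and to the left of the post.

```bash
cat >> h.py <<'E'
def bpose(n,corners): # far-plain, far-red, near-red, near-plain crop pixels
    f=dict(np.load(n+".npz"))
    B=[tj(px2w(f,290+(x+.5)/6-.5,120+(y+.5)/6-.5,.03)) for x,y in corners]
    pl,rd=(B[0]+B[3])/2,(B[1]+B[2])/2; d=pl-rd
    print("L",np.linalg.norm(d).round(4),"plain",pl.round(4),"red",rd.round(4),"th",np.arctan2(-d[0],d[1]).round(3))
    return (pl+rd)/2
E
python3 - <<'E'
from h import *
print(bpose("a1",[(84,305),(511,257),(515,322),(90,368)]))
E
```

```text
L 0.2396 plain [-0.1206  0.1908] red [-0.0484 -0.0376] th 0.306
[-0.08453488  0.07661307]
```

```bash
python3 - <<'E'
from h import *
c,t=np.array([-.0845,.0766]),.306
p=off(c,t,[-.029-.03,-.01]); manip.move_straight(W(*p,0),.15)
manip.move_straight(W(*p,.10),.2)
fingers.command_gripper(0.0)
q=Q(t-np.pi/2); p=off(c,t,[0,.131+.03])
manip.reach(W(*p,.10),q); st(); print(telemetry.sense()["tool_rot"])
manip.move_straight(W(*p,.012),.12)
for s in [-.005,.02,.04,.06,.078]:
    manip.move_straight(W(*off(c,t,[0,.131-s]),.012),.06); st()
look("a2")
E
```

```text
9.08 [-0.133   0.2299] 0.1 F [-0.1  0.5  0.3]
[ 6.78401119e-01  7.34691714e-01 -8.04721401e-05  2.75989110e-05]
10.53 [-0.1253  0.2059] 0.0121 F [-0.8  1.   0.7]
11.1 [-0.1177  0.1819] 0.012 F [ 0.6 -0.2  0.5]
11.58 [-0.1117  0.1628] 0.012 F [-0.3  0.2 -0. ]
12.07 [-0.1057  0.1437] 0.012 F [ 0.5 -0.1  0. ]
12.52 [-0.1003  0.1265] 0.012 F [ 0.1  0.1 -0.2]
```

View pics/a2.png

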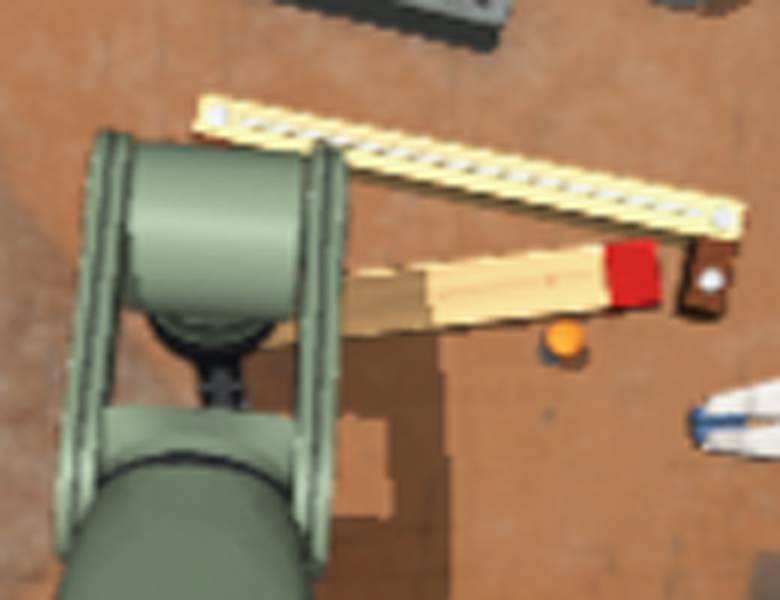

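The red end has gone in behind the post. Its end face runs from (655,239) to (661,306), clear of both the post at (565,338) and the fence.

```bash
python3 - <<'E'
from h import *
f=dict(np.load("a2.npz"))
P=lambda x,y: tj(px2w(f,290+(x+.5)/6-.5,120+(y+.5)/6-.5,.03))
a,b=P(655,239),P(661,306); r=(a+b)/2; e,g=P(430,271),P(430,328)
print(a,b,r,"post-rel",r-[-.0749,-.0677],"th far",np.arctan2(a[0]-e[0],e[1]-a[1]),"near",np.arctan2(b[0]-g[0],g[1]-b[1]))
E
```

```text
[-0.00500983 -0.11024786] [-0.04162011 -0.12029842] [-0.02331497 -0.11527314] post-rel [ 0.05158503 -0.04757314] th far 0.33772208499105405 near 0.29098780557656906
```

```bash
python3 - <<'E'
from h import *
c0,t0=np.array([-.0595,-.001]),.306; c1=np.array([-.021,.003])
p=off(c0,t0,[0,.131+.03]); manip.move_straight(W(*p,.012),.15); manip.move_straight(W(*p,.10),.2)
fingers.command_gripper(1.0)
p=off(c0,t0,[-.029-.028,.045]); manip.reach(W(*p,.10),Q(t0)); manip.move_straight(W(*p,0),.12); st()
for k in np.linspace(0,1,7):
    t=t0*(1-k); p=off(c0+k*(c1-c0),t,[-.029,.045])
    manip.move_straight(W(*p,0),.06,Q(t)); st()
for i in range(9):
    p=p+[.001,0]; manip.move_straight(W(*p,0),.02); st()
    if np.linalg.norm(telemetry.sense()["contact_force"][:2])>15: break
look("a3")
E
```

```text
16.83 [-0.1266  0.0247] 0.0007 F [-0.1  0.3 -0. ]
17.45 [-0.1007  0.0333] -0.0001 F [-0.3  0.1 -0. ]
17.74 [-0.0928  0.0359] -0.0002 F [ 0.3 -0.7 -0.4]
18.03 [-0.0845  0.0384] -0.0001 F [-0.4 -0.  -0.5]
18.33 [-0.076  0.041] -0.0001 F [-0.2 -1.1  0.2]
18.63 [-0.0673  0.0434] -0.0 F [0.5 0.  0.2]
18.93 [-0.0587  0.0457] -0.0 F [ 0.   1.3 -0.4]
19.23 [-0.05    0.0479] -0.0 F [-0.   0.  -0.1]
19.48 [-0.0495  0.0479] -0.0 F [-1.7  0.6  0.6]
19.73 [-0.0482  0.0479] -0.0001 F [-2.2 -0.1  1.1]
19.98 [-0.0469  0.0481] -0.0001 F [-1.3  0.5  0.8]
20.23 [-0.0468  0.0481] -0.0001 F [-4.3  0.6  3.7]
20.48 [-0.0468  0.0481] -0.0001 F [-7.8  1.7  5.9]
20.73 [-0.0468  0.0481] -0.0002 F [-9.9  2.   8.7]
20.98 [-0.0468  0.0481] -0.0001 F [-12.6   2.4  10.1]
21.23 [-0.0468  0.0481] -0.0002 F [-15.4   2.9  13.1]
```

View pics/a3.png

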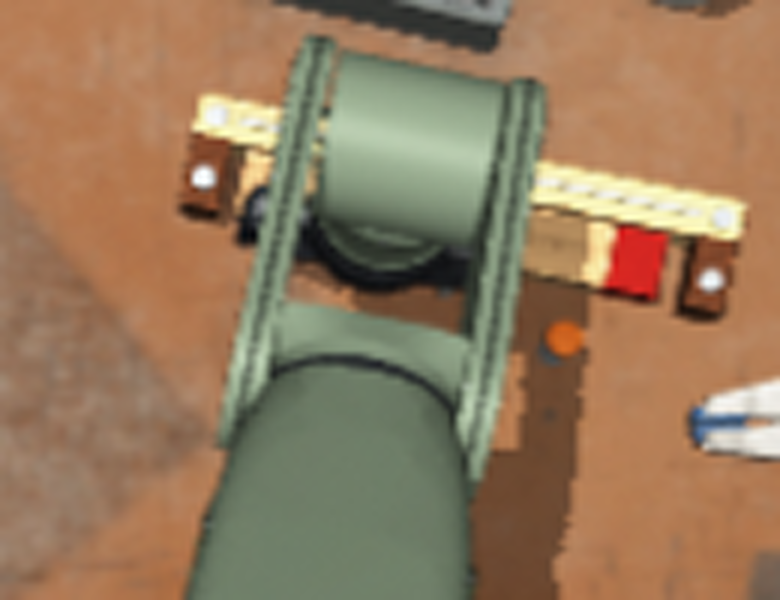

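The batten looks flush along the fence, with its red end at (640,262). I'll back off slowly and check with an unobstructed view.

```bash
python3 - <<'E'
from h import *
p=tj(telemetry.sense()["position"]); t=0
manip.move_straight(W(p[0]-.04,p[1],0),.06); manip.move_straight(W(p[0]-.04,p[1],.12),.2)
manip.reach([.36,.15,.2],Q(0)); st(); look("a4")
E
```

```text
24.08 [-0.3329  0.1982] 0.1998 F [-0.2 -0.1  0.3]
```

View pics/a4.png

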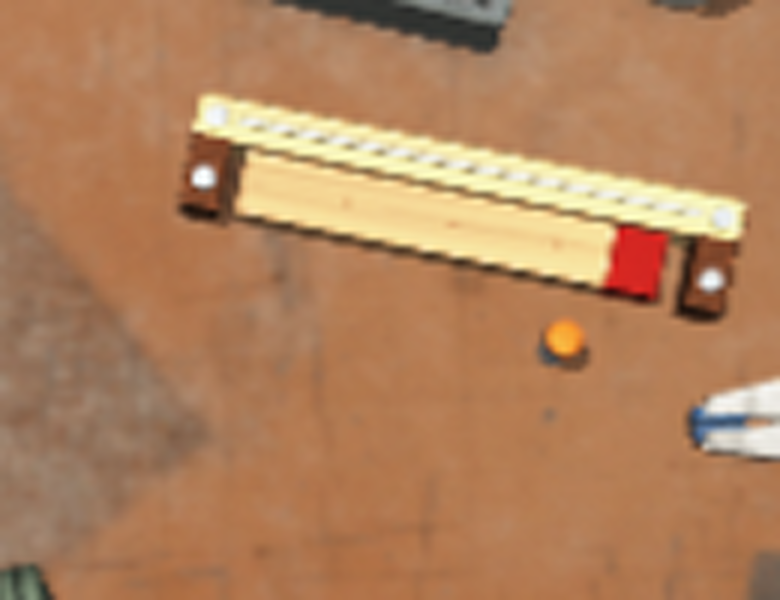

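The batten lies between the cheeks against the fence, with top corners at (245,152), (668,232), (657,300) and (236,214). I'll check the numbers before handing in.

```bash
python3 - <<'E'
from h import *
c=bpose("a4",[(245,152),(668,232),(657,300),(236,214)]); print(c)
if c[0]>-.0235: print(manip.close_job())
E
```

```text
L 0.2405 plain [-0.0186  0.1234] red [-0.0192 -0.1171] th -0.002
[-0.01892806  0.00317481]
the job is handed in; nothing more can be done
None
```

The batten is in the bay, flush to the fence within about 1 mm with its red end behind the post, and the job was handed in at about 24 s; the hand-in call returned no verdict.

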